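# Free the brass engraving block from its hold-down

## Robot

A 6-joint arm with a two-finger parallel gripper is mounted at the origin on the work surface. World frame = base frame: x ahead of the robot, y to its left, z up, the work surface at z = 0. Lengths are in mm, angles in rad, forces in N, time in s.
With the tool pointing down it reaches from about 400 to 925 mm from the base axis. Payload 12.5 kg.
Tool frame: the origin (TCP) lies midway between the tips of the shut fingers; the grasp point (between the pads) lies 19 mm behind it; z points along the fingers, y is the direction in which the jaws open and shut (so a half turn about z gives the same grasp; the last joint's range is limited). The gripper opens to 95 mm and grips with 3 to 60 N. Pads are 20 mm wide; open, the fingers measure 119 mm over their backs; the gripper's body (75 mm by 180 mm) begins 59 mm behind the grasp point.
Start: joints at [-1.208, 0.491, 1.559, -0, 1.092, -0.106], TCP at [282.409, -557.577, 214.661] pointing down, gripper open.
Joint ranges: [-3.1, 3.1], [-0.84, 2.19], [0.05, 2.79], [-1.13, 4.28], [0.06, 2.93], [-2.69, 2.69]. Speed limits (rad/s): [2.22, 2.22, 2.79, 3.14, 3.14, 3.14].

## Interface

Orientations are given as [roll, pitch, yaw] about the fixed x, y, z axes, in that order (R = Rz(yaw) Ry(pitch) Rx(roll)).
In Python, from cell import * gives the robot as it stands. The module is installed in compiled form; this text tells all that it offers.
- The arm moves only by the tool carry_out, never from a script. Its argument "moves" is a list of rows, each an object of numbers: "dx", "dy", "dz": the shift along the tool's x, y, z in m; "twist": the turn about the tool's z in degrees. A call has 1 to 5 rows; each row is the pose to reach, as a shift and turn from the pose commanded when the call began, along the tool's axes at that moment; what a row does not reach only later rows make up. A row lasts 1/10 s, in which the tool goes at most 50 mm and 8.59 degrees, less where a joint would pass 70% of its speed; a pose out of reach is approached as far as the arm can. A call with a gripper value outside its range is refused whole. "grip" is the finger opening in m, from 0 to 0.0951, set as the call begins (left out, the last holds). The fingers move at their own pace and stop on an object; the grip force is fixed at half the most. Time passes only in rows, so rows that repeat a pose let the fingers close. It gives the time, the measured TCP pose, the force and the opening at its end, in the units of the state.
- state(): the state, without advancing time (a new reading comes with each control period).
- read_camera(name): name is "side" or "top" or "wrist"; returns (picture, depth): 400x640x3 uint8, red, green, blue; 400x640 float32, mm along the optical axis (not along the pixel's ray), 0 where there is no reading.
- camera_info(name): a dict with "mtx" (3x3 intrinsics, pixels), "dist_coeffs" ([k1, k2, p1, p2, k3] as OpenCV has them; the pictures are not rectified), "R" (3x3) and "t" (3): a world point X has camera coordinates R X + t. Camera axes: x right, y down, z forward; pixel columns grow to the right and rows downward; lengths in mm; the calibration is good to about 2 mm. A picture is of the moment at which its call begins: read the wrist's pose just before it. camera_info takes no time and is no camera call; for the wrist camera it gives the pose at the moment of the call.
- job_done(): hands the job in, once; it reports no verdict.
The state is a dict: "t": time; "joints": joint angles; "qvel": joint speeds; "tau": joint torques, N m; "eef_pos": TCP position; "tcp_rot": TCP orientation; "ft_force": force on the tool from outside, world axes, zero at the start; "moment": the same for the moment, N m; "opening": opening from 0.0 (shut) to 1.0 (fully open).
Only numpy, scipy, OpenCV 4.12 (cv2) and the standard library are available. Lean on these libraries where they do the work, as an engineer would, in place of code of your own. Each camera call takes 0.05 s, during which the arm holds its last target. There are 200 camera calls.

## Task

On the engraver's bench two clamping fixtures each hold a block under a hinged bar: swing up the bar (by its orange handle) on the one that holds the brass-faced block, so that it stands about upright and stays there. Then slide the brass-faced block straight out along its fixture plate, keeping it down on the plate, until all of it lies clear in front of the bar, still wholly on the plate and square with it, and let go. Leave the steel-faced block where it is.

Things in the scene. Friction and masses are not known exactly. Their poses are not given: they have to be found in the camera images.
- fixture_brass: Fixed dark steel plate under the brass-faced block. Origin on the bench, below where bar and block cross. Block slides out to -x; y left, z up. Plate (mm): x -215..75, y -42..85, top z 20. Beside and behind the block: 8 high rails, outer faces y +-32, from x -25 to a stop at +62; bare plate ahead. 55 high hinge posts at y 70, x within +-22. Bar lies over x +-10, from the hinge to -y.
- bar_brass (a joint): Angle a of its steel bar, rad: 0 down, 1.57 upright, stop 1.9; starts at 0 to 0.1. Stiff hinge: stays where left; 3 N lifts the handle. Hinge along fixture x at y 70, z 40 mm. Handle: orange cylinder, 18 mm diameter, 30 mm long along x, at the bar's end beyond the plate's edge; centre in the fixture frame x 0, y = 70 - 135 cos a, z = 40 + 135 sin a (mm).
- block_brass_center (a point): Centre of the loose wooden block with BRASS top plates, 150 x 44 x 24 mm (x along its length, as the fixture's), 0.3 kg. The bar lies in a 10 mm deep groove across its top, x 4 to 30 mm, and locks it. Starts at x -17, y 0, z 32 mm in the fixture frame. Grip it across the 44 mm on its free front part, about x -48 mm. Clear of the bar after 68 mm of sliding, wholly on the plate up to 123 mm.
- block_steel_center (a point): Centre of the other block: same shape and size but with STEEL top plates, clamped in an identical fixture beside the first (which of them is left and which right changes). To be left where it is.
Things that resemble listed ones, but are neither listed nor needed, are in the scene too. What is shaped like the part that bears block_brass_center but pink is not meant.

How it is judged (in metres and radians):
On the way:
1. the bar over the brass-faced block is swung up to at least 1.2 rad (about 70 degrees), with the block still in its place (value of joint bar_brass above 1.2 rad and x of block_brass_center in the frame of fixture_brass above -0.045 m), for 0.2 s.
At the end, for the whole second after the job is handed in: Bar of the brass block's fixture at 1.2 rad or more; brass-faced block at rest flat on the plate (5 degrees, 6 mm), 70 to 128 mm out from its starting place, within 20 mm of the channel's centre line and 15 degrees of its direction (value of joint bar_brass above 1.2 rad and x of block_brass_center in the frame of fixture_brass between -0.145 and -0.087 m and y of block_brass_center in the frame of fixture_brass between -0.02 and 0.02 m and angle between the x axis of block_brass_center and the x axis of fixture_brass, either way round below 0.26 rad and angle between block_brass_center's own z axis and vertical below 0.09 rad and z of block_brass_center in the frame of fixture_brass between 0.026 and 0.038 m and linear speed of block_brass below 0.02 m/s); the robot touches nothing.
It fails at once if the brass-faced block is lifted more than 20 mm off the plate (z of block_brass_center in the frame of fixture_brass above 0.052 m).
It fails at once if the steel-faced block is moved more than 15 mm (distance of block_steel_center from where it was at the start of the episode above 0.015 m).
It also fails if it takes over 45 s, if anything falls off the work surface, if the arm or the gripper's body presses on something with over 40 N, if the wrist force passes 120 N, or if a joint passes its speed limit or range.

## Working session

There is one attempt and no reset: what is moved stays moved. The work goes in short steps, Python scripts to look and compute and a tool call to move; the robot and the scene stay as the last step left them, time stands still between calls to the robot, and variables do not carry over. Pictures are saved under pics/ and viewed, about 8 in all and at most 12, crops included, and the job is handed in when it is done.

Besides the shell and the picture viewer there is one more tool, called after "Emit:" as a command line: name --argument value ..., lists and objects as JSON in quotes. carry_out: Moves the arm, as the interface text tells. Its arguments: {"type":"object","properties":{"moves":{"type":"array","items":{"type":"object","properties":{"dx":{"type":"number"},"dy":{"type":"number"},"dz":{"type":"number"},"twist":{"type":"number"}}}},"grip":{"type":"number"}},"required":["moves"]}

```bash
mkdir -p pics
python3 - <<'E'
from cell import *
import cv2,numpy as np
s=state();print(s['t'],s['eef_pos'],s['tcp_rot'],s['opening'])
for n in ['top','side']:
    p,d=read_camera(n);c=camera_info(n)
    np.savez('pics/'+n,p=p,d=d,**{k:np.array(c[k]) for k in ['mtx','dist_coeffs','R','t']})
    cv2.imwrite(f'pics/{n}.png',p[:,:,::-1]);print(n,c)
E
```

```text
0.0 [ 282.31697196 -557.327588    214.05645675] [-3.14046820e+00 -1.27316512e-04  4.68768304e-01] 1.0018451376460553
top {'mtx': array([[420.62424626,   0.        , 315.95668947],
       [  0.        , 420.62424626, 206.40643231],
       [  0.        ,   0.        ,   1.        ]]), 'dist_coeffs': array([-0.10842291,  0.        ,  0.        ,  0.        ,  0.        ]), 'R': array([[-1.41396584e-02, -9.99899279e-01, -1.22551657e-03],
       [-9.95150654e-01,  1.41918032e-02, -9.73332871e-02],
       [ 9.73408759e-02, -1.56685809e-04, -9.95251089e-01]]), 't': array([  98.91914533,  451.58171103, 1047.52772819])}
side {'mtx': array([[465.98429606,   0.        , 317.55225005],
       [  0.        , 465.98429606, 199.08976926],
       [  0.        ,   0.        ,   1.        ]]), 'dist_coeffs': array([-0.04303914,  0.        ,  0.        ,  0.        ,  0.        ]), 'R': array([[-0.93107608, -0.36463138, -0.01188653],
       [-0.21018991,  0.56277485, -0.79944022],
       [ 0.29819043, -0.74184124, -0.60062804]]), 't': array([ 453.19649785,   95.79756612, 1013.3820594 ])}
```

View pics/top.png

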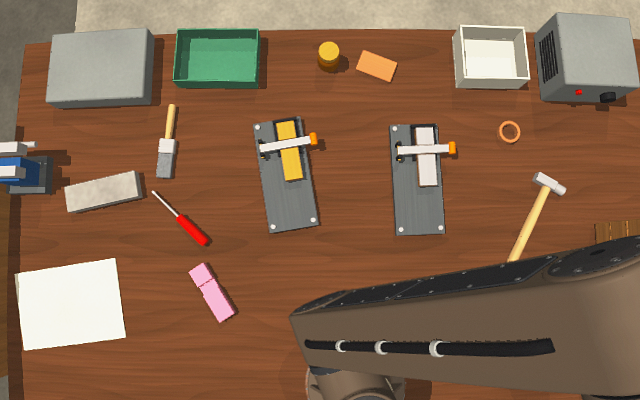

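View pics/side.png

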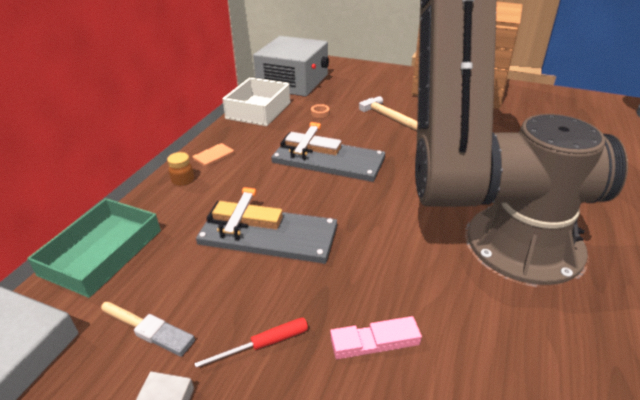

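Two candidates: the brass block at top (290,155), whose plate spans (253..319, 117..234), and the steel block at (427,165). The pink piece at (212,292) is a decoy. The left one has yellow brass plates, so it fits. I'll confirm it in a crop and measure its plate.

```bash
cat > h.py <<'E'
import cv2,numpy as np
def ray(c,uv,z):
    uv=np.array(uv,float).reshape(-1,1,2)
    n=cv2.undistortPoints(uv,c['mtx'],np.array(c['dist_coeffs'],float)).reshape(-1,2)
    R,t=np.array(c['R']),np.array(c['t'])
    D=np.c_[n,np.ones(len(n))]@R; C=-R.T@t
    return C+D*((z-C[2])/D[:,2])[:,None]
def tofix(P,o,yaw):
    c,s=np.cos(yaw),np.sin(yaw);d=np.asarray(P)[...,:2]-o
    return d@np.array([[c,-s],[s,c]])
E
python3 - <<'E'
from h import *
c=np.load('pics/top.npz');p=c['p'];hsv=cv2.cvtColor(p,cv2.COLOR_RGB2HSV)
roi=np.zeros(p.shape[:2],np.uint8);roi[105:245,235:335]=1
m=((hsv[...,1]<75)&(hsv[...,2]>55)&(hsv[...,2]<150)).astype(np.uint8)*roi
m=cv2.morphologyEx(m,cv2.MORPH_OPEN,np.ones((3,3)))
n,l,st,_=cv2.connectedComponentsWithStats(m);k=1+np.argmax(st[1:,4]);m=(l==k)
vs,us=np.nonzero(m)
W=ray(c,np.c_[us,vs],20)[:,:2].astype(np.float32)
r=cv2.minAreaRect(W);print('plate',r,cv2.boxPoints(r))
def blob(cond,z,name):
    q=cond.astype(np.uint8)*roi
    n,l,st,ce=cv2.connectedComponentsWithStats(q);k=1+np.argmax(st[1:,4])
    v,u=np.nonzero(l==k);w=ray(c,np.c_[u,v],z)[:,:2].astype(np.float32)
    print(name,st[k],ce[k],w.mean(0),cv2.minAreaRect(w))
H,S,V=[hsv[...,i].astype(int) for i in range(3)]
blob((H>18)&(H<30)&(S>120)&(V>120),44,'brass')
blob((H>5)&(H<=17)&(S>190)&(V>190),45,'handle')
ov=p.copy();ov[m]=ov[m]//2+np.array([0,100,0],np.uint8)
cr=np.hstack([p[100:245,235:335],ov[100:245,235:335]])
cv2.imwrite('pics/crop.png',cv2.resize(cr,None,fx=4,fy=4,interpolation=2)[:,:,::-1])
E
```

```text
plate ((539.4036865234375, 171.5689239501953), (289.73931884765625, 127.7225341796875), 8.616063117980957) [[386.60178 213.00618]
 [405.73618  86.72508]
 [692.20557 130.13167]
 [673.07117 256.41278]]
brass [280 148  23  32 526] [291.15209125 163.43155894] [560.54694 153.47034] ((560.5664672851562, 153.5050506591797), (78.86038208007812, 43.7950325012207), 10.046030044555664)
handle [312 132   5  12  26] [314.73076923 137.5       ] [626.3383   93.12825] ((626.4681396484375, 94.20167541503906), (29.688434600830078, 8.179727554321289), 6.1852946281433105)
```

View pics/crop.png

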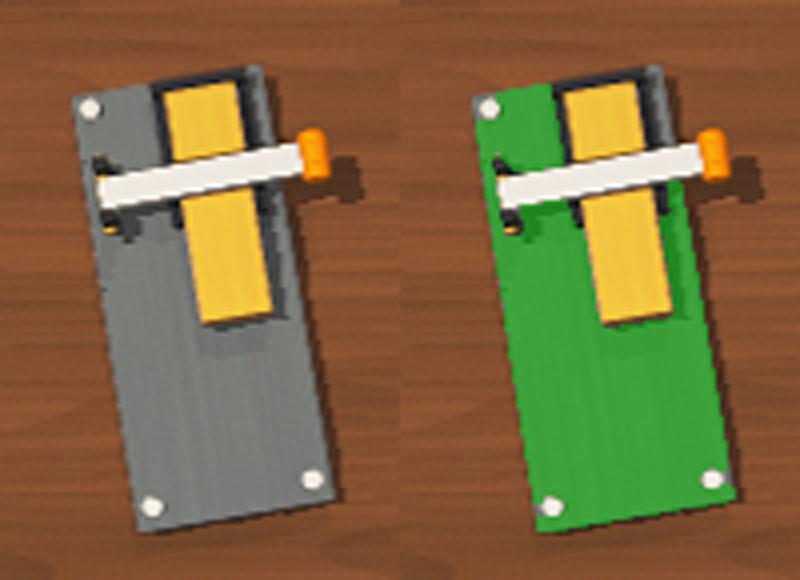

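Confirmed: the left fixture holds the brass block. Its bar is down and the orange handle is at crop (315,155). The plate rectangle measures 289.7 x 127.7 mm, which matches. That puts the fixture origin at about (611.8, 160.8) with yaw 0.150.

```bash
cat > go.py <<'E'
import sys,numpy as np
from cell import *
from scipy.spatial.transform import Rotation as Ro
O=np.array([611.8,160.8]);YAW=.1504
def rel(fx,fy,z,yaw):
    """fixture xy, tcp world z, tool yaw -> tool-axis shift, twist"""
    s=state();c,n=np.cos(YAW),np.sin(YAW)
    T=np.r_[O+[c*fx-n*fy,n*fx+c*fy],z]
    R=Ro.from_euler('xyz',s['tcp_rot']);R0=R.as_matrix()
    d=R0.T@(T-s['eef_pos'])/1000
    tw=-np.degrees((yaw-s['tcp_rot'][2]+np.pi)%(2*np.pi)-np.pi)
    print('t',s['t'],'pos',s['eef_pos'].round(1),'rot',np.round(s['tcp_rot'],4),'F',np.round(s['ft_force'],1),'op',round(s['opening'],3),'T',T.round(1))
    print('dx %.4f dy %.4f dz %.4f twist %.2f'%(*d,tw))
if __name__=='__main__': rel(*map(float,sys.argv[1:]))
E
python3 go.py 0 -65 150 1.7212
```

```text
t 0.1 pos [ 282.3 -557.4  214.1] rot [-3.1406e+00 -1.0000e-04  4.6880e-01] F [ 0.1  0.4 -0.3] op 1.0 T [621.5  96.5 150. ]
dx 0.5980 dy -0.4300 dz 0.0646 twist -71.76
```

Emit:
carry_out --moves '[{"dx":0.598,"dy":-0.43,"dz":0.02,"twist":-71.8},{"dx":0.598,"dy":-0.43,"dz":0.02,"twist":-71.8},{"dx":0.598,"dy":-0.43,"dz":0.02,"twist":-71.8},{"dx":0.598,"dy":-0.43,"dz":0.02,"twist":-71.8},{"dx":0.598,"dy":-0.43,"dz":0.02,"twist":-71.8}]'

```text
t: 0.6
eef_pos: [397.9, -333.8, 207.7]
tcp_rot: [-3.141, -0.0, 1.225]
ft_force: [0.5, -1.0, 0.2]
opening: 0.999
```

```bash
python3 go.py 0 -65 150 1.7212
```

```text
t 0.6 pos [ 397.9 -333.8  207.7] rot [-3.1414e+00 -1.0000e-04  1.2246e+00] F [ 0.5 -1.   0.2] op 0.999 T [621.5  96.5 150. ]
dx 0.4807 dy 0.0643 dz 0.0577 twist -28.45
```

Emit:
carry_out --moves '[{"dx":0.481,"dy":0.064,"dz":0.05,"twist":-28.5},{"dx":0.481,"dy":0.064,"dz":0.05,"twist":-28.5},{"dx":0.481,"dy":0.064,"dz":0.05,"twist":-28.5},{"dx":0.481,"dy":0.064,"dz":0.05,"twist":-28.5},{"dx":0.481,"dy":0.064,"dz":0.05,"twist":-28.5}]'

```text
t: 1.1
eef_pos: [513.8, -113.7, 182.0]
tcp_rot: [-3.141, 0.0, 1.718]
ft_force: [0.1, -0.2, 0.8]
opening: 1.0
```

```bash
python3 go.py 0 -65 150 1.7212
```

```text
t 1.1 pos [ 513.8 -113.7  182. ] rot [-3.1415e+00  1.0000e-04  1.7180e+00] F [ 0.1 -0.2  0.8] op 1.0 T [621.5  96.5 150. ]
dx 0.1922 dy 0.1374 dz 0.0319 twist -0.18
```

Emit:
carry_out --moves '[{"dx":0.192,"dy":0.137,"dz":0.03,"twist":-0.2},{"dx":0.192,"dy":0.137,"dz":0.03,"twist":-0.2},{"dx":0.192,"dy":0.137,"dz":0.03,"twist":-0.2},{"dx":0.192,"dy":0.137,"dz":0.03,"twist":-0.2},{"dx":0.192,"dy":0.137,"dz":0.03,"twist":-0.2}]'

```text
t: 1.6
eef_pos: [621.6, 96.9, 151.4]
tcp_rot: [-3.141, -0.0, 1.721]
ft_force: [0.3, -1.4, 0.9]
opening: 0.998
```

Emit:
carry_out --moves '[{"dx":0.0,"dy":0.0,"dz":0.0,"twist":0},{"dx":0.0,"dy":0.0,"dz":0.0,"twist":0}]' --grip 0.06

```text
t: 1.8
eef_pos: [620.6, 94.7, 151.4]
tcp_rot: [-3.14, 0.0, 1.721]
ft_force: [0.2, -1.0, 0.5]
opening: 0.886
```

```bash
cat > wr.py <<'E'
import sys
from go import *; from h import *
z=float(sys.argv[2])
c=camera_info('wrist');p,d=read_camera('wrist')
cv2.imwrite(f'pics/{sys.argv[1]}.png',p[:,:,::-1])
hsv=cv2.cvtColor(p,cv2.COLOR_RGB2HSV);H,S,V=[hsv[...,i].astype(int) for i in range(3)]
for nm,m,zz in [('handle',(H>5)&(H<=18)&(S>200)&(V>130),z),('brass',(H>18)&(H<30)&(S>120)&(V>100),44.)]:
    n,l,st,ce=cv2.connectedComponentsWithStats(m.astype(np.uint8))
    for k in [k for k in range(1,n) if st[k,4]>150]:
        v,u=np.nonzero(l==k);w=ray(c,np.c_[u,v],zz)
        f=tofix(w,O,YAW).astype(np.float32)
        D=d[v,u];g=D>0;un=cv2.undistortPoints(np.c_[u,v][g].astype(float).reshape(-1,1,2),c['mtx'],np.array(c['dist_coeffs'],float)).reshape(-1,2)
        X=(np.c_[un,np.ones(len(un))]*D[g][:,None]-c['t'])@np.array(c['R'])
        print(nm,st[k],'plane rect fix',cv2.minAreaRect(f),'range',f.min(0).round(1),f.max(0).round(1))
        if g.any(): print('   depth pts fix',np.median(tofix(X,O,YAW),0).round(1),'z 5/50/95',np.percentile(X[:,2],[5,50,95]).round(1))
E
python3 go.py 0 -65 150 1.7212; python3 wr.py w1 45
```

```text
t 1.8 pos [620.6  94.7 151.4] rot [-3.1402e+00  1.0000e-04  1.7213e+00] F [ 0.2 -1.   0.5] op 0.886 T [621.5  96.5 150. ]
dx 0.0016 dy 0.0012 dz 0.0014 twist 0.01
handle [503 225  48  36 727] plane rect fix ((210.78024291992188, -114.27151489257812), (39.235023498535156, 48.93402099609375), 88.49047088623047) range [ 185.9 -133.4] [235.2 -94.2]
   depth pts fix [ 206.8 -114.4] z 5/50/95 [20.3 42.8 50.5]
brass [ 339   97   53   53 2657] plane rect fix ((36.583438873291016, 3.1955623626708984), (46.05311965942383, 45.36810302734375), 0.843115508556366) range [ 13.3 -19.7] [59.7 25.8]
   depth pts fix [36.4  3.6] z 5/50/95 [42.3 44.2 45.4]
brass [ 221   98   90   52 4487] plane rect fix ((-51.77378845214844, 2.7048397064208984), (44.56144332885742, 79.12124633789062), 89.67591094970703) range [-91.3 -19.8] [-12.1  25.1]
   depth pts fix [-51.    3.6] z 5/50/95 [42.9 44.1 45.3]
brass [309 187  33  16 476] plane rect fix ((1.2901639938354492, -63.10199737548828), (14.839268684387207, 30.558330535888672), 89.28129577636719) range [-14.  -70.4] [ 16.5 -55.5]
   depth pts fix [  1.1 -59.8] z
[... 313 characters left out ...]
 fix ((-158.39625549316406, -184.73379516601562), (69.804443359375, 24.786128997802734), 75.40065002441406) range [-173.8 -218.4] [-139.9 -152.1]
   depth pts fix [-44.2 -37.1] z 5/50/95 [238.5 247.2 250.8]
brass [453 276  25  51 637] plane rect fix ((154.9979248046875, -184.3443145751953), (24.046083450317383, 68.48147583007812), 13.046357154846191) range [ 137.6 -216.8] [ 171.1 -152. ]
   depth pts fix [ 41.6 -37.2] z 5/50/95 [238.6 247.2 250.8]
brass [ 277  336  278   15 1655] plane rect fix ((110.4004135131836, -241.3175811767578), (327.31201171875, 14.809279441833496), 0.09175769984722137) range [ -53.2 -248.8] [ 274.1 -233.8]
   depth pts fix [ 38.4 -45.6] z 5/50/95 [253.7 256.  257.3]
```

View pics/w1.png

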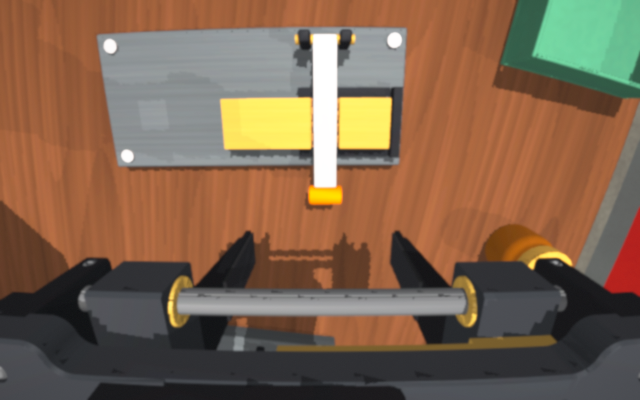

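The wrist view shows the handle at (325,195), the bar across the brass block at (265,125) and (365,122), and the fingers at (245,255) and (400,255). The handle centre is at fixture x≈1, z≈48. I'll shift the origin about 2.5 mm and descend.

```bash
sed -i 's/611.8,160.8/612.4,163.3/' go.py; python3 go.py 0 -65 29 1.7212
```

```text
t 1.85 pos [620.6  93.9 151.9] rot [-3.1406e+00  2.0000e-04  1.7201e+00] F [-0.4  0.3  0.4] op 0.848 T [622.1  99.   29. ]
dx 0.0049 dy 0.0024 dz 0.1229 twist -0.06
```

Emit:
carry_out --moves '[{"dx":0.004,"dy":0.002,"dz":0.03},{"dx":0.004,"dy":0.002,"dz":0.06},{"dx":0.004,"dy":0.002,"dz":0.06}]'

```text
schema error: expected keys dx, dy, dz, twist
```

```bash
python3 go.py 0 -65 29 1.7212
```

```text
t 1.85 pos [620.6  93.9 151.9] rot [-3.1406e+00  2.0000e-04  1.7201e+00] F [-0.4  0.3  0.4] op 0.848 T [622.1  99.   29. ]
dx 0.0049 dy 0.0024 dz 0.1229 twist -0.06
```

Emit:
carry_out --moves '[{"dx":0.004,"dy":0.002,"dz":0.03,"twist":0},{"dx":0.004,"dy":0.002,"dz":0.06,"twist":0},{"dx":0.004,"dy":0.002,"dz":0.06,"twist":0}]'

```text
t: 2.15
eef_pos: [620.4, 96.9, 89.4]
tcp_rot: [-3.136, -0.0, 1.718]
ft_force: [-0.5, -0.1, 0.8]
opening: 0.645
```

```bash
python3 go.py 0 -65 29 1.7212
```

```text
t 2.15 pos [620.4  96.9  89.4] rot [-3.1359e+00 -3.0000e-04  1.7181e+00] F [-0.5 -0.1  0.8] op 0.645 T [622.1  99.   29. ]
dx 0.0018 dy 0.0024 dz 0.0604 twist -0.18
```

Emit:
carry_out --moves '[{"dx":0.001,"dy":0.002,"dz":0.03,"twist":0},{"dx":0.001,"dy":0.002,"dz":0.06,"twist":0},{"dx":0.001,"dy":0.002,"dz":0.06,"twist":0},{"dx":0.001,"dy":0.002,"dz":0.06,"twist":0}]'

```text
t: 2.55
eef_pos: [624.7, 99.0, 33.7]
tcp_rot: [3.141, 0.0, 1.719]
ft_force: [0.4, -0.0, 0.2]
opening: 0.627
```

Emit:
carry_out --moves '[{"dx":0.0,"dy":0.0,"dz":0.0,"twist":0},{"dx":0.0,"dy":0.0,"dz":0.0,"twist":0},{"dx":0.0,"dy":0.0,"dz":0.0,"twist":0},{"dx":0.0,"dy":0.0,"dz":0.0,"twist":0},{"dx":0.0,"dy":0.0,"dz":0.0,"twist":0}]' --grip 0.0

```text
t: 3.05
eef_pos: [622.3, 99.4, 32.0]
tcp_rot: [-3.137, 0.0, 1.72]
ft_force: [-9.6, -2.7, 2.1]
opening: 0.315
```

```bash
python3 go.py 0 -65 29 1.7212
```

```text
t 3.05 pos [622.3  99.4  32. ] rot [-3.1371e+00  1.0000e-04  1.7201e+00] F [-9.6 -2.7  2.1] op 0.315 T [622.1  99.   29. ]
dx -0.0003 dy -0.0002 dz 0.0030 twist -0.06
```

Gripped: the opening is 30 mm. Next I'll swing the handle along its arc.

Emit:
carry_out --moves '[{"dx":0.0027,"dy":0,"dz":-0.02,"twist":0},{"dx":0.0084,"dy":0,"dz":-0.0395,"twist":0},{"dx":0.017,"dy":0,"dz":-0.058,"twist":0},{"dx":0.028,"dy":0,"dz":-0.0745,"twist":0},{"dx":0.0415,"dy":0,"dz":-0.0895,"twist":0}]'

```text
t: 3.55
eef_pos: [615.9, 140.4, 121.4]
tcp_rot: [-3.136, 0.001, 1.72]
ft_force: [-6.7, -0.2, -7.3]
opening: 0.313
```

```bash
python3 go.py 0 70 156 1.7212
```

```text
t 3.55 pos [615.9 140.4 121.4] rot [-3.1361e+00  6.0000e-04  1.7198e+00] F [-6.7 -0.2 -7.3] op 0.313 T [601.9 232.5 156. ]
dx 0.0931 dy -0.0003 dz -0.0347 twist -0.08
```

Emit:
carry_out --moves '[{"dx":0.0157,"dy":0,"dz":-0.0128,"twist":0},{"dx":0.033,"dy":0,"dz":-0.023,"twist":0},{"dx":0.052,"dy":0,"dz":-0.031,"twist":0},{"dx":0.0715,"dy":0,"dz":-0.0355,"twist":0},{"dx":0.0915,"dy":0,"dz":-0.037,"twist":0}]'

```text
t: 4.05
eef_pos: [602.0, 230.7, 159.7]
tcp_rot: [-3.136, 0.002, 1.72]
ft_force: [-13.1, -6.6, 8.0]
opening: 0.311
```

Emit:
carry_out --moves '[{"dx":0,"dy":0,"dz":0,"twist":0},{"dx":0,"dy":0,"dz":0,"twist":0},{"dx":0,"dy":0,"dz":0,"twist":0},{"dx":0,"dy":0,"dz":0,"twist":0},{"dx":0,"dy":0,"dz":0,"twist":0}]' --grip 0.06

```text
t: 4.55
eef_pos: [604.7, 230.8, 158.6]
tcp_rot: [3.142, 0.0, 1.719]
ft_force: [-0.0, -0.3, -0.3]
opening: 0.622
```

```bash
python3 go.py 0 70 156 1.7212
```

```text
t 4.55 pos [604.7 230.8 158.6] rot [3.1416e+00 1.0000e-04 1.7191e+00] F [-0.  -0.3 -0.3] op 0.622 T [601.9 232.5 156. ]
dx 0.0021 dy -0.0025 dz 0.0026 twist -0.12
```

Released with the bar near upright. Now I'll rise clear.

Emit:
carry_out --moves '[{"dx":0,"dy":0,"dz":-0.03,"twist":0},{"dx":0,"dy":0,"dz":-0.07,"twist":0},{"dx":0,"dy":0,"dz":-0.07,"twist":0}]' --grip 0.07

```text
t: 4.85
eef_pos: [606.3, 231.5, 233.8]
tcp_rot: [3.134, -0.001, 1.719]
ft_force: [1.2, 0.2, 0.7]
opening: 0.731
```

```bash
python3 go.py -110 0 228 3.292
python3 - <<'E'
from cell import *
import numpy as np
c=camera_info('wrist');print('cam',-c['R'].T@c['t'])
E
```

```text
t 4.85 pos [606.3 231.5 233.8] rot [ 3.1337e+00 -8.0000e-04  1.7194e+00] F [1.2 0.2 0.7] op 0.731 T [503.6 146.8 228. ]
dx -0.0685 dy -0.1141 dz 0.0048 twist -90.10
cam [592.54219971 312.78871696 404.10838868]
```

Emit:
carry_out --moves '[{"dx":-0.03,"dy":-0.04,"dz":0.0,"twist":0},{"dx":-0.0685,"dy":-0.114,"dz":0.0,"twist":-90},{"dx":-0.0685,"dy":-0.114,"dz":0.0,"twist":-90},{"dx":-0.0685,"dy":-0.114,"dz":0.0,"twist":-90},{"dx":-0.0685,"dy":-0.114,"dz":0.0,"twist":-90}]'

```text
t: 5.35
eef_pos: [501.4, 145.8, 228.9]
tcp_rot: [3.141, 0.0, 2.325]
ft_force: [0.3, 0.2, -0.2]
opening: 0.738
```

```bash
python3 go.py -110 0 228 3.292
```

```text
t 5.35 pos [501.4 145.8 228.9] rot [3.1411e+00 4.0000e-04 2.3247e+00] F [ 0.3  0.2 -0.2] op 0.738 T [503.6 146.8 228. ]
dx -0.0008 dy 0.0023 dz 0.0009 twist -55.42
```

Emit:
carry_out --moves '[{"dx":0,"dy":0.002,"dz":0.0,"twist":-55.4},{"dx":0,"dy":0.002,"dz":0.0,"twist":-55.4},{"dx":0,"dy":0.002,"dz":0.0,"twist":-55.4},{"dx":0,"dy":0.002,"dz":0.0,"twist":-55.4},{"dx":0,"dy":0.002,"dz":0.0,"twist":-55.4}]'

```text
t: 5.85
eef_pos: [503.4, 147.7, 228.4]
tcp_rot: [-3.141, -0.0, 3.075]
ft_force: [-0.4, 0.8, 0.5]
opening: 0.733
```

Emit:
carry_out --moves '[{"dx":0,"dy":0,"dz":0.0,"twist":-12.5},{"dx":0,"dy":0,"dz":0.0,"twist":-12.5},{"dx":0,"dy":0,"dz":0.0,"twist":-12.5}]'

```text
t: 6.15
eef_pos: [503.4, 147.7, 228.4]
tcp_rot: [-3.141, -0.0, -2.995]
ft_force: [0.1, 0.3, -0.5]
opening: 0.735
```

```bash
python3 go.py -66 0 100 3.292; python3 wr.py w2 175 | grep -A1 brass | head -8
python3 - <<'E'
from cell import *
import cv2
p,d=read_camera('side');cv2.imwrite('pics/s2.png',cv2.resize(p[100:330,130:450],None,fx=2,fy=2)[:,:,::-1])
E
```

```text
t 6.15 pos [503.4 147.7 228.4] rot [-3.1415e+00 -2.0000e-04 -2.9948e+00] F [ 0.1  0.3 -0.5] op 0.735 T [547.1 153.4 100. ]
dx -0.0441 dy -0.0008 dz 0.1284 twist -0.21
brass [ 304  194   37   72 2324] plane rect fix ((-44.14448928833008, 0.6635055541992188), (45.66392135620117, 96.70829010009766), 89.7894287109375) range [-92.6 -22.2] [ 4.3 23.5]
   depth pts fix [-50.8   0.4] z 5/50/95 [33.7 44.2 45.4]
brass [  0 198  13  22 235] plane rect fix ((-74.52066802978516, -421.9786071777344), (17.724018096923828, 32.7861213684082), 78.8110580444336) range [ -89.2 -432.1] [ -59.6 -410.3]
   depth pts fix [ -79.5 -403.4] z 5/50/95 [55.8 59.5 61.2]
brass [306 270  34  19 629] plane rect fix ((25.367002487182617, 0.9726390838623047), (44.43129348754883, 27.499958038330078), 89.78987121582031) range [ 11.6 -21.3] [39.2 23.1]
   depth pts fix [25.4  1.6] z 5/50/95 [42.9 44.2 45.5]
brass [192 276  22  51 546] plane rect fix ((62.17042922973633, -166.7176513671875), (26.822463989257812, 85.6480941772461), 78.09017944335938) range [  21.1 -183.3] [ 103.3 -147.4]
   depth pts fix [-139.6  -34.5] z 5/50/95 [315.4 324.4 327.8]
```

View pics/w2.png

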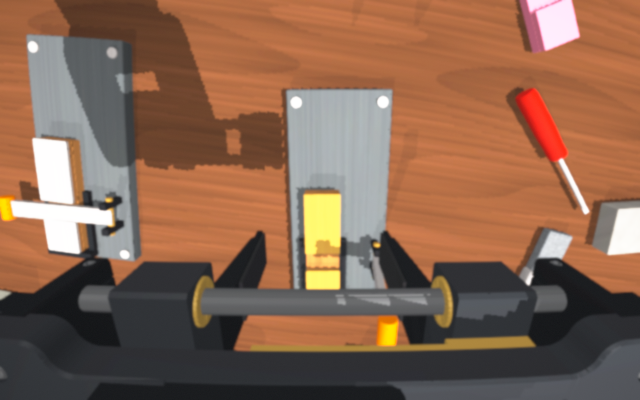

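View pics/s2.png

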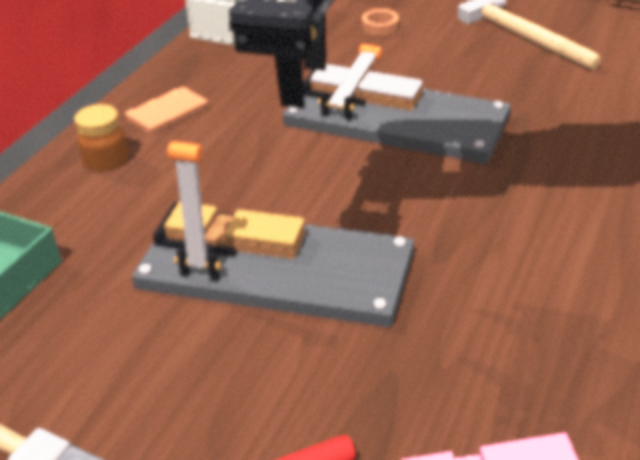

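The side crop shows the bar upright, with its handle at (185,152), and the brass block still in its place at (265,232). The wrist view shows the block front at (322,195), on the fixture centre line. Now I'll descend over the free front part.

Emit:
carry_out --moves '[{"dx":-0.044,"dy":-0.001,"dz":0.03,"twist":-0.2},{"dx":-0.044,"dy":-0.001,"dz":0.075,"twist":-0.2},{"dx":-0.044,"dy":-0.001,"dz":0.12,"twist":-0.2},{"dx":-0.044,"dy":-0.001,"dz":0.15,"twist":-0.2},{"dx":-0.044,"dy":-0.001,"dz":0.15,"twist":-0.2}]'

```text
t: 6.75
eef_pos: [545.2, 152.9, 75.1]
tcp_rot: [-3.141, -0.007, -2.994]
ft_force: [0.1, 0.5, -0.7]
opening: 0.737
```

```bash
python3 go.py -66 0.5 25 3.292
```

```text
t 6.75 pos [545.2 152.9  75.1] rot [-3.1414 -0.0068 -2.9938] F [ 0.1  0.5 -0.7] op 0.737 T [547.1 153.9  25. ]
dx -0.0023 dy 0.0007 dz 0.0501 twist -0.15
```

Emit:
carry_out --moves '[{"dx":-0.001,"dy":0.0007,"dz":0.025,"twist":0},{"dx":-0.001,"dy":0.0007,"dz":0.047,"twist":0},{"dx":-0.001,"dy":0.0007,"dz":0.047,"twist":0},{"dx":-0.001,"dy":0.0007,"dz":0.047,"twist":0}]'

```text
t: 7.15
eef_pos: [548.6, 154.3, 33.2]
tcp_rot: [-3.142, 0.001, -2.992]
ft_force: [0.3, 0.7, 0.9]
opening: 0.738
```

```bash
python3 go.py -66 0.5 26 3.292
```

```text
t 7.15 pos [548.6 154.3  33.2] rot [-3.1415e+00  1.2000e-03 -2.9924e+00] F [0.3 0.7 0.9] op 0.738 T [547.1 153.9  26. ]
dx 0.0016 dy -0.0002 dz 0.0072 twist -0.07
```

Emit:
carry_out --moves '[{"dx":0,"dy":0,"dz":0.005,"twist":0},{"dx":0,"dy":0,"dz":0.005,"twist":0},{"dx":0,"dy":0,"dz":0.005,"twist":0}]'

```text
t: 7.45
eef_pos: [548.2, 154.3, 27.4]
tcp_rot: [-3.142, 0.001, -2.992]
ft_force: [0.4, 0.3, 0.7]
opening: 0.737
```

```bash
python3 go.py -66 0.5 26 3.292
```

```text
t 7.45 pos [548.2 154.3  27.4] rot [-3.1415e+00  1.0000e-03 -2.9919e+00] F [0.4 0.3 0.7] op 0.737 T [547.1 153.9  26. ]
dx 0.0012 dy -0.0002 dz 0.0014 twist -0.04
```

Emit:
carry_out --moves '[{"dx":0,"dy":0,"dz":0,"twist":0},{"dx":0,"dy":0,"dz":0,"twist":0},{"dx":0,"dy":0,"dz":0,"twist":0},{"dx":0,"dy":0,"dz":0,"twist":0},{"dx":0,"dy":0,"dz":0,"twist":0}]' --grip 0.0

```text
t: 7.95
eef_pos: [548.0, 154.2, 26.7]
tcp_rot: [-3.141, -0.0, -2.992]
ft_force: [-0.1, -0.9, 0.6]
opening: 0.458
```

```bash
python3 go.py -164 0.5 26 3.292
```

```text
t 7.95 pos [548.  154.2  26.7] rot [-3.1415 -0.     -2.9918] F [-0.1 -0.9  0.6] op 0.458 T [450.2 139.2  26. ]
dx 0.0989 dy -0.0002 dz 0.0007 twist -0.04
```

Gripped at about 44 mm. Sliding out 97 mm along the plate.

Emit:
carry_out --moves '[{"dx":0.02,"dy":0,"dz":0,"twist":0},{"dx":0.04,"dy":0,"dz":0,"twist":0},{"dx":0.06,"dy":0,"dz":0,"twist":0},{"dx":0.08,"dy":0,"dz":0,"twist":0},{"dx":0.097,"dy":0,"dz":0,"twist":0}]'

```text
t: 8.45
eef_pos: [451.2, 139.6, 26.7]
tcp_rot: [-3.141, 0.0, -2.992]
ft_force: [0.2, 0.0, -2.9]
opening: 0.462
```

Emit:
carry_out --moves '[{"dx":0,"dy":0,"dz":0,"twist":0},{"dx":0,"dy":0,"dz":0,"twist":0},{"dx":0,"dy":0,"dz":0,"twist":0}]'

```text
t: 8.75
eef_pos: [452.9, 139.8, 26.7]
tcp_rot: [-3.142, 0.0, -2.992]
ft_force: [-1.0, 0.1, 2.0]
opening: 0.46
```

```bash
python3 go.py -164 0.5 26 3.292
```

```text
t 8.75 pos [452.9 139.8  26.7] rot [-3.1415e+00  5.0000e-04 -2.9919e+00] F [-1.   0.1  2. ] op 0.46 T [450.2 139.2  26. ]
dx 0.0027 dy -0.0002 dz 0.0007 twist -0.04
```

Release, then rise straight up.

Emit:
carry_out --moves '[{"dx":0,"dy":0,"dz":0,"twist":0},{"dx":0,"dy":0,"dz":0,"twist":0},{"dx":0,"dy":0,"dz":0,"twist":0},{"dx":0,"dy":0,"dz":0,"twist":0},{"dx":0,"dy":0,"dz":0,"twist":0}]' --grip 0.07

```text
t: 9.25
eef_pos: [452.1, 139.7, 26.7]
tcp_rot: [-3.141, -0.0, -2.992]
ft_force: [0.6, -0.2, 0.0]
opening: 0.733
```

Emit:
carry_out --moves '[{"dx":0,"dy":0,"dz":-0.02,"twist":0},{"dx":0,"dy":0,"dz":-0.06,"twist":0},{"dx":0,"dy":0,"dz":-0.11,"twist":0},{"dx":0,"dy":0,"dz":-0.15,"twist":0},{"dx":0,"dy":0,"dz":-0.15,"twist":0}]'

```text
t: 9.75
eef_pos: [453.8, 140.1, 181.4]
tcp_rot: [3.142, 0.008, -2.992]
ft_force: [0.3, 0.5, -0.6]
opening: 0.736
```

```bash
python3 go.py -164 0.5 26 3.292
python3 - <<'E'
from cell import *
from h import *; from go import O,YAW
p,d=read_camera('side');cv2.imwrite('pics/s3.png',cv2.resize(p[100:330,130:450],None,fx=2,fy=2)[:,:,::-1])
c=camera_info('side')
hsv=cv2.cvtColor(p,cv2.COLOR_RGB2HSV);H,S,V=[hsv[...,i].astype(int) for i in range(3)]
m=((H>17)&(H<30)&(S>120)&(V>140)).astype(np.uint8);m[:190]=0;m[270:]=0;m[:,:200]=0
v,u=np.nonzero(m);f=tofix(ray(c,np.c_[u,v],44),O,YAW).astype(np.float32)
print(cv2.minAreaRect(f),f.min(0),f.max(0))
E
```

```text
t 9.75 pos [453.8 140.1 181.4] rot [ 3.1416  0.0083 -2.9916] F [ 0.3  0.5 -0.6] op 0.736 T [450.2 139.2  26. ]
dx 0.0050 dy -0.0003 dz 0.1553 twist -0.03
((-114.8529052734375, 0.3410377502441406), (44.95907974243164, 149.29833984375), 89.95789337158203) [-189.49419   -22.167284] [-40.214756  22.846575]
```

View pics/s3.png

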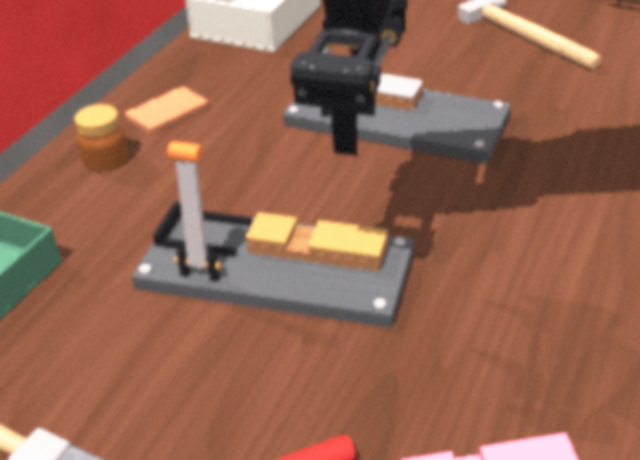

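The side view shows the bar upright, with its handle at (185,152), and the block flat and square in front of it at (318,243). It measures x -115 mm, y 0.3 mm, skew about 0°, and the gripper is clear. Handing in.

```bash
python3 -c "
from cell import *
print(job_done())"
```

```text
the job is handed in; nothing more can be done
None
```

I swung the bar on the brass block's fixture up to about upright and let go; it stayed there. Then I gripped the brass-faced block on its front part, slid it about 97 mm out along the plate, released it and raised the gripper clear. I handed the job in at about 10 s; it returned no verdict.

- **Block position:** the last side view put its centre at fixture x -115 mm (allowed -145 to -87) and y 0.3 mm (allowed ±20). It is square with the plate to within 0.1°. I judged it flat from the picture and did not measure its height or tilt at the end.
- **Bar:** it looks upright in the last side view. The final angle was not measured separately; I drove the handle to about 1.56 rad.
- **Steel block:** I never touched it. In the last picture the gripper hides part of it, so I did not measure its position.
- **Disagreement:** the wrist view put the fixture about 2.5 mm further to its left than the top view. I shifted the origin to match, and both grips then closed at the expected widths of 30 and 44 mm.

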